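# Hold the stop barrel and tighten its lock ring

### The arm

A 6-joint arm with a two-finger parallel gripper is mounted at the origin on the work surface; the furniture and walls round the work are solid. World frame = base frame: x ahead of the robot, y to its left, z up, the work surface at z = 0. Lengths are in m, angles in rad, forces in N, time in s.
With the tool pointing down it reaches from about 0.25 to 0.725 m from the base axis. Payload 4 kg.
Tool frame: the origin (TCP) lies between the finger pads, 19 mm behind the fingertips; this is the grasp point; z points along the fingers, y is the line along which they close (so a half turn about z gives the same grasp; the last joint's range is limited). The gripper opens to 85 mm and grips with 20 to 120 N. Pads are 22 mm wide; open, the fingers measure 114 mm over their backs; the gripper's body (76 mm by 85 mm) begins 54 mm behind the grasp point. The pads swing forward as they close: fully open they stand 13 mm farther back than shut.
Start: joints at [1.241, 0.241, 0.005, 1.335, 0, 1.571], TCP at [0.162, 0.473, 0.25] pointing down, gripper open.
Joint ranges: [-2.72, 2.72], [-1.05, 1.87], [-1.09, 1.28], [-1.99, 2.15], [-1.42, 1.44], [-3.14, 3.14]. Speed limits (rad/s): [2.79, 2.79, 3.14, 3.14, 3.14, 3.14].

### API

Orientations are given as a unit quaternion [x, y, z, w].
In Python, from workcell import get_obs, camera, job_done, silhouettes gives the robot as it stands. The module is installed in compiled form; this text tells all that it offers.
- The arm moves only by the tool drive_tool, never from a script. Its argument "increments" is a list of rows, each a list of 3 entries, a list of its own where there are three numbers: the shift along the world's x, y, z in mm, then the turn, a rotation vector about the world's x, y, z in degrees, then the opening, from 0 (shut) to 1 (fully open). A call has 1 to 8 rows; each row shifts and turns the commanded pose from where the row before left it; what a row does not reach is not made up. A row lasts 1/12 s, in which the tool goes at most 41.7 mm and 7.16 degrees, less where a joint would pass 70% of its speed; a pose out of reach is approached as far as the arm can. A call is refused whole if a number of a shift passes 41.7 or a number of a turn 7.16, either way. A call with a gripper value outside its range is refused whole. The fingers move at their own pace and stop on an object; the grip force is fixed at half the most. Time passes only in rows, so rows that do not move let the fingers close. It gives the time, the measured TCP pose, the force, the opening and the grip force at its end, in the units of the state.
- get_obs(): the state, without advancing time (a new reading comes with each control period).
- camera(name): name is "scene" or "top"; returns a dict with "image" (420x560x3 uint8, red, green, blue), "K" (3x3 intrinsics, pixels), "view" (4x4, takes a point from world to camera coordinates). Camera axes: x right, y down, z forward; pixel columns grow to the right and rows downward; lengths in m; the calibration is good to about 2 mm. A picture is of the moment at which its call begins. There is no depth.
- job_done(): hands the job in; it is judged then, once.
Trained networks look in a picture, given as the dict that the camera call returned (one of the last four; its "shot" number tells which), for a name from the list of things; names that differ only in an ending like _2 or _b are one class to them, and where a whole thing is asked for, a point or a joint stands for the part that bears it (a point fixed in the world has none). Each returns a list of dicts, best first, with "conf" (0 to 1); they miss things now and then, are a little off and sometimes report something else, mostly with a low value. They report only what shows in the picture. A call takes as long as a camera call. They do not tell look-alikes from the thing itself.
- silhouettes(query, picture): "region" (420x560 bool, what is visible of it) and "bbox" ([left, top, right, bottom] in pixels, round what is visible of it).
The state is a dict: "clock": time; "joint_pos": joint angles; "joint_vel": joint speeds; "tau": joint torques, N m; "eef_pos": TCP position; "tool_rot": TCP orientation; "ft_force": force on the tool from outside, world axes, zero at the start; "ft_torque": the same for the moment, N m; "grip_width": finger opening in m; "grasp_force": force on a finger pad.
Only numpy, scipy, OpenCV 4.12 (cv2) and the standard library are available. Lean on these libraries where they do the work, as an engineer would, in place of code of your own. Each camera call takes 0.05 s, during which the arm holds its last target. There are 200 camera calls.

### The job

The adjustable stop is set, but its knurled lock ring is loose. Take the holding pin out of its wooden block and put it fully home, upright, between the barrel's fork tines and into the steel boss below, so that the barrel cannot turn; then turn the lock ring clockwise (seen from above) to its stop and pull it up firmly, to about 1.4 newton metres and not past 1.8, without losing the barrel's setting. Leave the pin in the boss, and do not disturb the tape measure or the upright bolt.

Things in the scene. Friction and masses are not known exactly. Their poses are not given: they have to be found in the camera images.
- stand: the adjustable stop: grey cast yoke on a 110 x 125 mm foot plate, fixed. Origin: on the barrel's vertical axis at bench height; z up, +y towards the steel boss. Heights: yoke deck (76 x 66 mm) to 50 mm, neck 44 mm across to 62 mm, lock ring to 86 mm, bare barrel 32 mm across, cap 37 mm across to 107 mm
- socket (a point): centre of the mouth of the round hole in the steel boss (44 x 44 mm, top 26 mm above the bench), 95 mm from the barrel axis along the stand's +y, below the fork slot: hole 13 mm across, 24 mm deep, 1.5 mm chamfer
- ring_grip (a point): point on the barrel axis 76 mm above the bench, inside the lock ring (knurled dark steel, 54 mm across, from 62 to 86 mm above the bench): a height for the TCP to grip it. It belongs to the stand and does not turn
- barrel (a joint): turn of the barrel with its fork, clockwise from above positive, rad; 0 = its setting, fork slot over the hole; starts within 0.012 of 0. Held by friction of only 0.25 N m: it turns with the ring unless pinned, and a sideways push of 3 N on the fork moves it
- lock_ring (a joint): turn of the ring on the barrel's thread, clockwise from above positive, rad; starts between 0 and 0.6, stop at 1.2. Turning takes 0.4 N m, which drags on the barrel. Past the stop this value stays at 1.2 while the thread winds up springily, 12 N m per rad, into fork and pin (95 mm from the axis): tight is 0.95 N m or more (7.5 N on the pin); beyond 2 N m (20 N) the pin is strained
- pin: holding pin, loose, 80 g, 76 mm long, upright: steel shaft 12 mm across with a tapered tip (5 mm long, 7 mm across at its end); from 42 mm up a knurled dark head 22 mm across, 34 mm high. Origin: centre of its lower end, z towards the head. Fully home its lower end is 24 mm below the hole's mouth, the head's shoulder 44 mm above the bench
- pin_block: wooden block 60 x 60 x 30 mm, fixed; the pin stands in its round hole (13.5 mm across, 26 mm deep) in the middle of the top. Origin: centre of its underside; z up
- tape_measure: bystander: yellow tape measure, 37 x 81 x 67 mm, loose; origin at the centre of its underside
- bolt: bystander: steel hexagon bolt standing on its head, 68 mm high, loose; origin at the centre of its underside
- fork (a point): middle of the fork's slot, at its upper face, 95 mm from the barrel axis; turns with the barrel. The fork ends a flat steel arm of the barrel, 28 to 38 mm above the bench, that comes out of the yoke over the boss; slot 15 mm wide, open outward, tines 7.6 mm wide, their tips 110 mm from the axis
Mind the look-alikes: they are no part of the job. What is shaped like the pin but orange is not meant.

How it is judged:
By the outcome, as a careful person would: the job done as asked, in the order asked, and still so for the second after the job is handed in, with the robot touching nothing.
It also fails if it takes over 54 s, if anything falls off the work surface, if the arm or the gripper's body presses on something with over 40 N, if the wrist force passes 120 N, or if a joint passes its speed limit or range.

## Working session

There is one attempt and no reset: what is moved stays moved. The work goes in short steps, Python scripts to look and compute and a tool call to move; the robot and the scene stay as the last step left them, time stands still between calls to the robot, and variables do not carry over. Pictures are saved under pics/ and viewed, at most 10 in all, crops included, and the job is handed in when it is done.

Besides the shell and the picture viewer there is one more tool, called after "Request:" as name(argument=value, ...) on one line, values as JSON. drive_tool: Moves the arm, as the interface text tells. Its arguments: {"type":"object","properties":{"increments":{"type":"array"}},"required":["increments"]}

```bash
mkdir -p pics; cat > h.py <<'E'
import numpy as np, cv2
from workcell import *
def save(p,name,box=None,s=1):
    im=p["image"]
    if box: im=im[box[1]:box[3],box[0]:box[2]]
    im=cv2.resize(im,None,fx=s,fy=s,interpolation=cv2.INTER_CUBIC)
    cv2.imwrite("pics/"+name,im[:,:,::-1])
def ray(p,u,v):
    V=p["view"];R=V[:3,:3];c=-R.T@V[:3,3]
    d=R.T@np.linalg.solve(p["K"],[u,v,1.]);return c,d
def atz(p,u,v,z):
    c,d=ray(p,u,v);return c+d*(z-c[2])/d[2]
def proj(p,X):
    q=p["K"]@(p["view"]@np.append(X,1))[:3];return q[:2]/q[2]
E
python3 - <<'E'
from h import *
o=get_obs();print(o)
for n in("top","scene"):
    p=camera(n);save(p,n+"0.png",s=1.4)
    V=p["view"];print(n,(-V[:3,:3].T@V[:3,3]).round(3),V[2,:3].round(3),p["K"].round(1).tolist())
    for q in("stand","pin","pin_block","tape_measure","bolt","fork","lock_ring","barrel"):
        for d in silhouettes(q,p):
            r=d["region"];ys,xs=np.nonzero(r)
            print(q,round(d["conf"],2),np.round(d["bbox"]).tolist(),xs.mean().round(1),ys.mean().round(1),len(xs))
E
```

```text
{'clock': 0.0, 'joint_pos': array([1.24100596e+00, 2.41435258e-01, 3.72870069e-03, 1.33519762e+00,
       1.45757390e-05, 1.57080182e+00]), 'joint_vel': array([ 1.35423584e-03, -9.74035039e-04,  4.17424652e-05,  1.50094988e-03,
        2.05246624e-03, -5.02202961e-04]), 'tau': array([ 3.40405895e-04, -3.72320116e+01,  2.52407277e+01,  1.68951490e-02,
        2.23973620e-04, -5.83934224e-06]), 'eef_pos': array([0.16172732, 0.47249817, 0.2491035 ]), 'tool_rot': array([ 1.64151563e-01,  9.86434566e-01, -1.03843208e-03, -1.80186622e-04]), 'ft_force': array([-0.95106566,  0.34594532, -0.87637895]), 'ft_torque': array([-0.02928004,  0.06554869, -0.0001722 ]), 'grasp_force': 0.0, 'grip_width': 0.08528383510706236}
top [0.237 0.132 1.189] [ 0.232 -0.021 -0.973] [[519.5, 0.0, 272.1], [0.0, 519.5, 210.0], [0.0, 0.0, 1.0]]
stand 0.98 [255.0, 187.0, 337.0, 246.0] 297.0 215.2 2981
pin 0.66 [162.0, 222.0, 175.0, 238.0] 168.2 230.6 98
pin 0.63 [364.0, 245.0, 379.0, 256.0] 371.1 250.3 110
pin_block 0.81 [204.0, 208.0, 232.0, 239.0] 217.7 223.1 678
pin_block 0.5 [260.0, 191.0, 321.0, 228.0] 295.8 210
[... 507 characters left out ...]
 316.0 262.0 4268
pin 0.69 [251.0, 185.0, 264.0, 211.0] 256.9 197.8 230
pin 0.63 [317.0, 313.0, 334.0, 321.0] 322.2 317.0 122
pin 0.5 [244.0, 168.0, 256.0, 201.0] 249.1 180.9 214
pin 0.47 [222.0, 169.0, 229.0, 200.0] 224.4 182.8 242
pin_block 0.75 [270.0, 227.0, 367.0, 302.0] 315.8 261.7 4351
pin_block 0.58 [241.0, 204.0, 282.0, 231.0] 258.4 216.7 795
tape_measure 0.82 [288.0, 179.0, 323.0, 220.0] 304.7 198.5 967
bolt 0.75 [194.0, 225.0, 212.0, 258.0] 201.9 241.1 293
fork 0.83 [276.0, 224.0, 340.0, 260.0] 314.7 241.7 1349
fork 0.4 [270.0, 222.0, 365.0, 304.0] 315.9 261.8 4401
lock_ring 0.91 [308.0, 232.0, 341.0, 260.0] 324.2 247.4 551
barrel 0.71 [271.0, 220.0, 340.0, 260.0] 314.3 241.3 1318
```

View pics/top0.png

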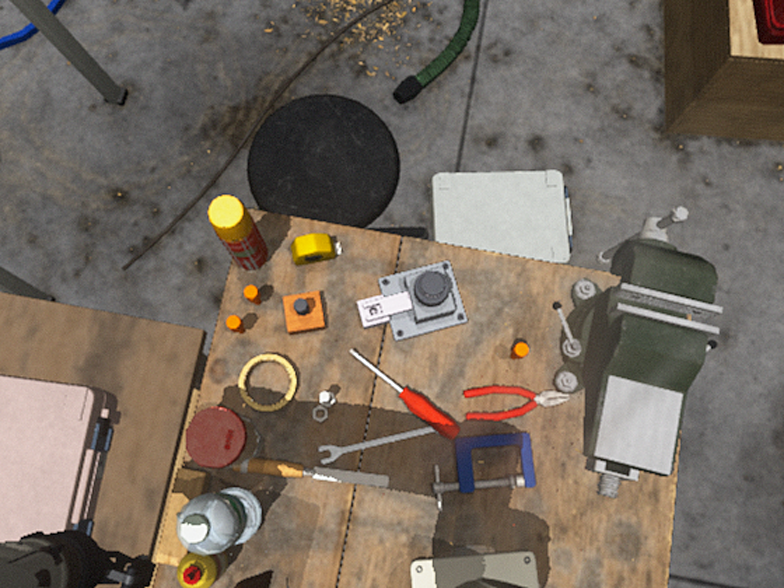

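View pics/scene0.png

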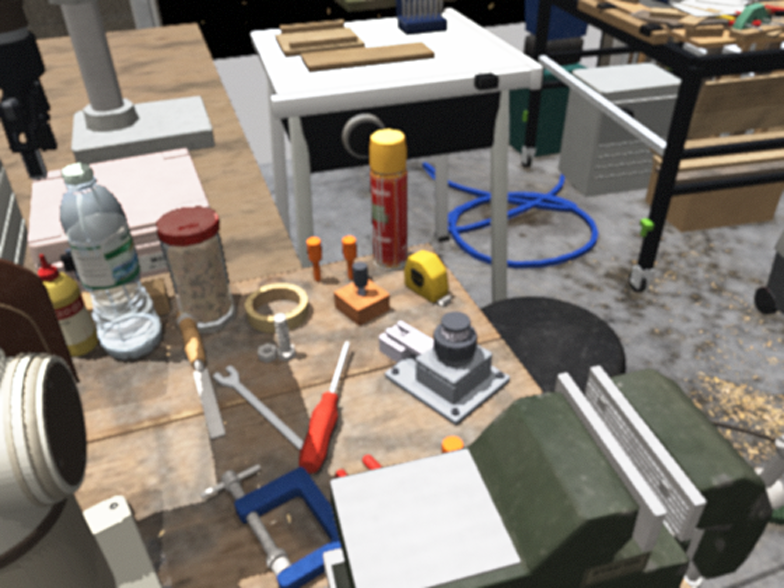

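Pin candidates (top view, original px): dark head in wooden block (217,219); orange ones at (179,209), (167,230), (371,250). I choose the dark one standing in the block, and check it in a close crop.

```bash
python3 - <<'E'
from h import *
p=camera("top");q=camera("scene")
a=cv2.resize(p["image"][180:255,195:345],None,fx=5.3,fy=5.3,interpolation=cv2.INTER_CUBIC)[:300*2,:795]
save(p,"ctop.png",(195,180,345,255),5.3); save(q,"cscene.png",(230,175,380,310),4.4)
for u,v,z in((309,204,.107),(308,206,.107),(217,218,.08),(217,223,.03),(297,215,.0),(265,222,.038)): print(u,v,z,atz(p,u,v,z).round(4))
for u,v,z in((325,228.5,.107),(257,190,.08),(258,210,.03)): print(u,v,z,atz(q,u,v,z).round(4))
E
```

```text
309 204 0.107 [0.5015 0.028  0.107 ]
308 206 0.107 [0.4972 0.0306 0.107 ]
217 218 0.08 [0.4923 0.2289 0.08  ]
217 223 0.03 [0.4922 0.2339 0.03  ]
297 215 0.0 [0.5033 0.0484 0.    ]
265 222 0.038 [0.4843 0.1248 0.038 ]
325 228.5 0.107 [0.5043 0.0298 0.107 ]
257 190 0.08 [0.4934 0.2343 0.08  ]
258 210 0.03 [0.4929 0.2343 0.03  ]
```

View pics/ctop.png

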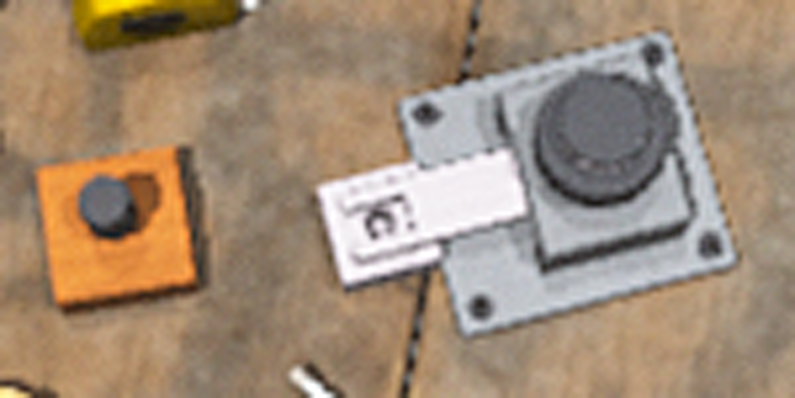

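View pics/cscene.png

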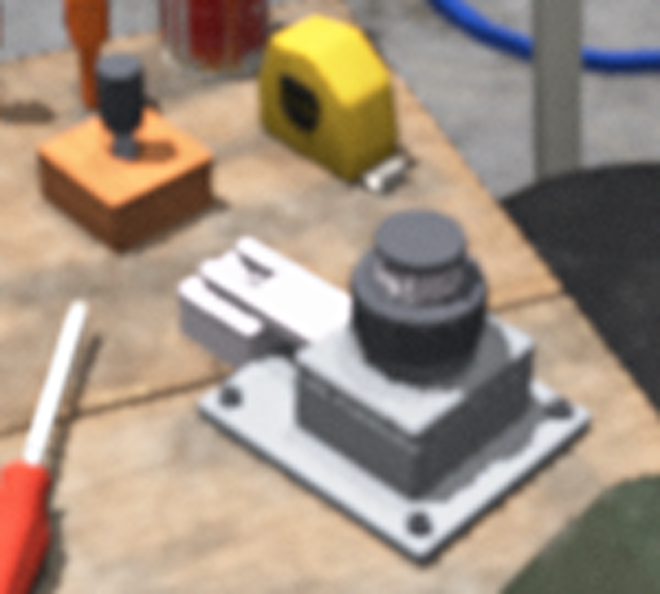

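The chosen pin is dark, standing in the block at px (215,219), so it is the right one. The fork slot is at about px (266,222). Next I fit the poses using both views.

```bash
cat > fit.py <<'E'
from h import *
from scipy.optimize import least_squares
p=camera("top");q=camera("scene")
T=lambda x,y:(p,np.array([195+(x+.5)/5.3-.5,180+(y+.5)/5.3-.5]))
S=lambda x,y:(q,np.array([230+(x+.5)/4.4-.5,175+(y+.5)/4.4-.5]))
# stand features; t=plate top, c=plate centre y offset
F=[((0,0,'cap'),T(606,117)),((0,0,'cap'),S(421,239)),
 ((-1,1,'pl'),T(467,333)),((1,1,'pl'),T(402,100)),((1,-1,'pl'),T(667,33)),((-1,-1,'pl'),T(737,266)),
 ((-1,1,'pl'),S(200,408)),((-1,-1,'pl'),S(425,553)),((1,-1,'pl'),S(590,422)),
 ((1,0,'arm'),T(318,187)),((-1,0,'arm'),S(180,290)),((1,0,'arm'),S(245,240))]
def model(v):
    x,y,a,t,c,ex,ey=v;r=[]
    for (sx,sy,k),(cam,uv) in F:
        if k=='cap':L=np.array([0,0,.107])
        elif k=='pl':L=np.array([sx*ex,c+sy*ey,t])
        else:L=np.array([sx*.0151,.110,.038])
        W=np.array([x+np.cos(a)*L[0]-np.sin(a)*L[1],y+np.sin(a)*L[0]+np.cos(a)*L[1],L[2]])
        r+=list(proj(cam,W)-uv)
    r+=[(t-.01)*100,(ex-.0550)*500 if FX else (ex-.0625)*500,(ey-.0625)*500 if FX else (ey-.055)*500];return r
for FX in(1,0):
    s=least_squares(model,[.5,.03,.17,.01,0,.055,.06]);print(FX,s.cost,s.x.round(4));print(np.round(s.fun[:24].reshape(-1,2),1).tolist())
    x,y,a=s.x[:3];print("fork",x-.095*np.sin(a),y+.095*np.cos(a))
G=[((0,0,.08),T(106,201)),((0,0,.08),S(120,67))]
def mp(v): return np.concatenate([proj(c,[v[0],v[1],L[2]])-uv for L,(c,uv) in G])
s=least_squares(mp,[.49,.23]);print("pin",s.x.round(4),s.fun.round(2))
B=[(-1,1),(1,1),(1,-1),(-1,-1)]
E
python3 fit.py; python3 - <<'E'
from h import *
p=camera("top")
for d in silhouettes("tape_measure",p)[:1]:
    b=d["bbox"]; print([atz(p,u,v,.067).round(3).tolist() for u,v in((b[0],b[1]),(b[2],b[3]))])
E
```

```text
1 27.792933775194363 [0.5035 0.0301 0.1967 0.0096 0.0078 0.0538 0.0612]
[[-1.0, 1.5], [-0.7, -0.4], [0.2, 0.9], [-0.2, 1.2], [-0.3, 0.2], [0.1, -0.7], [0.2, -0.1], [0.0, 0.9], [0.4, -1.2], [2.9, 2.3], [3.5, -4.5], [-0.3, -0.3]]
fork 0.4849809137038138 0.123247423759225
0 39.32759224457833 [0.5037 0.0302 0.1971 0.0096 0.0074 0.0551 0.06  ]
[[-1.0, 1.4], [-0.7, -0.4], [1.0, 1.1], [0.3, 0.4], [-0.8, -0.3], [-0.1, -0.1], [0.3, 0.6], [-0.8, 1.0], [0.5, -1.9], [2.9, 2.2], [3.5, -4.5], [-0.3, -0.3]]
fork 0.48511086424079736 0.12331076794498216
pin [0.4936 0.2344] [-0.14  0.13  0.17  0.1 ]
[[0.616, 0.249, 0.067], [0.558, 0.165, 0.067]]
```

```bash
python3 - <<'E'
s=open('fit.py').read()
s=s.replace("((1,0,'arm'),T(318,187)),((-1,0,'arm'),S(180,290)),((1,0,'arm'),S(245,240))","((1,0,'boss'),T(318,187)),((-1,0,'boss'),T(345,288)),((-1,0,'boss'),S(180,290)),((1,0,'arm'),S(245,240))")
s=s.replace("        else:L","        elif k=='boss':L=np.array([sx*.022,.117,.026])\n        else:L").replace("fun[:24]","fun[:26]")
s+="""
x,y,a=s0=least_squares(model,[.5,.03,.17,.01,0,.055,.06]).x[:3]
im=cv2.resize(p["image"][180:255,195:345],None,fx=5.3,fy=5.3,interpolation=cv2.INTER_CUBIC)[:,:,::-1].copy()
im2=cv2.resize(q["image"][175:310,230:380],None,fx=4.4,fy=4.4,interpolation=cv2.INTER_CUBIC)[:,:,::-1].copy()
def dr(P):
    W=[[x+np.cos(a)*l[0]-np.sin(a)*l[1],y+np.sin(a)*l[0]+np.cos(a)*l[1],l[2]] for l in P]
    for I,c,o,f in((im,p,(195,180),5.3),(im2,q,(230,175),4.4)):
        cv2.polylines(I,[np.int32([(proj(c,w)+.5-o)*f for w in W])],0,(0,255,0),1)
dr([(-.0151,.06,.038),(-.0151,.11,.038),(-.0075,.11,.038),(-.0075,.0875,.038),(.0075,.0875,.038),(.0075,.11,.038),(.0151,.11,.038),(.0151,.06,.038)])
dr([(u*.022,.095+v*.022,.026) for u,v in((-1,-1),(-1,1),(1,1),(1,-1))])
t=np.linspace(0,6.3,40);dr([(.0185*np.cos(i),.0185*np.sin(i),.107) for i in t])
I=np.zeros((600,800,3),np.uint8);I[:398,:795]=im;cv2.imwrite('pics/ov.png',np.vstack([im[100:340,280:795],im2[180:520,80:595]]))
"""
open('fit.py','w').write(s)
E
python3 fit.py
```

```text
1 3.58048581129211 [0.5044 0.0285 0.1861 0.009  0.0096 0.0539 0.0612]
[[-0.3, 1.0], [0.3, -0.1], [-0.1, 0.5], [-0.1, 0.6], [-0.1, 0.2], [-0.1, -0.5], [0.4, -0.4], [-0.3, 1.0], [0.7, -0.9], [-0.1, 0.4], [-0.3, -0.4], [-0.2, 0.4], [1.0, -0.3]]
fork 0.48683191221406136 0.12181378167319298
0 14.931181446294902 [0.5046 0.0285 0.1867 0.0091 0.0092 0.0552 0.06  ]
[[-0.3, 1.0], [0.3, -0.1], [0.6, 0.8], [0.3, -0.1], [-0.6, -0.3], [-0.4, 0.0], [0.6, 0.3], [-1.1, 1.0], [0.7, -1.5], [-0.1, 0.4], [-0.3, -0.5], [-0.2, 0.3], [1.0, -0.3]]
fork 0.4869459317160313 0.12186474459113633
pin [0.4936 0.2344] [-0.14  0.13  0.17  0.1 ]
```

View pics/ov.png

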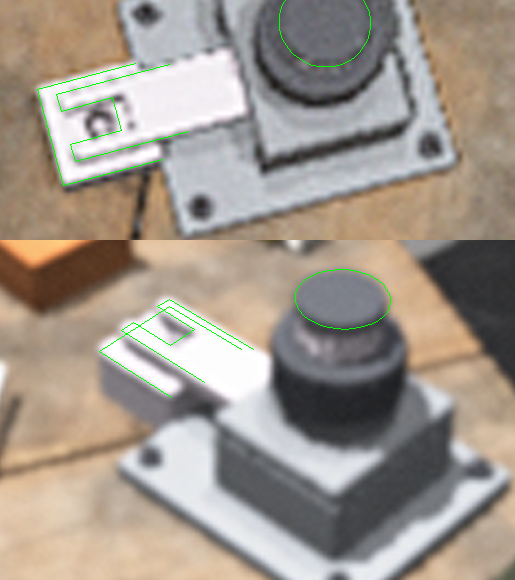

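The fit is within about 1 px: fork slot (0.487, 0.122), barrel axis (0.504, 0.0285), yaw 10.7°, pin (0.4936, 0.2344). Approaching the pin.

Request:
drive_tool(increments=[[[28,-20,10],[0,0,-6],0.5],[[28,-20,10],[0,0,-6],0.5],[[28,-20,10],[0,0,-6],0.5],[[28,-20,10],[0,0,-6],0.5],[[28,-20,0],[0,0,-6],0.5],[[28,-20,0],[0,0,-6],0.5],[[28,-20,0],[0,0,-6],0.5],[[28,-20,0],[0,0,-6],0.5]])

```text
clock: 1.97
eef_pos: [0.3871, 0.3119, 0.2903]
tool_rot: [0.553, 0.833, 0.0, 0.0]
ft_force: [0.5, 0.6, -0.0]
grip_width: 0.0427
grasp_force: 0.0
```

Request:
drive_tool(increments=[[[27,-20,-15],[0,0,-6],0.5],[[27,-20,-15],[0,0,-6.4],0.5],[[27,-20,-15],[0,0,0],0.5],[[27,-18,-15],[0,0,0],0.5],[[0,0,-30],[0,0,0],0.5],[[0,0,-30],[0,0,0],0.5],[[0,0,-10],[0,0,0],0.5],[[0,0,0],[0,0,0],0.5]])

```text
clock: 2.63
eef_pos: [0.4918, 0.2339, 0.1568]
tool_rot: [0.638, 0.77, -0.003, -0.002]
ft_force: [-1.6, -0.5, 0.6]
grip_width: 0.0427
grasp_force: 0.0
```

Request:
drive_tool(increments=[[[2,0.5,-30],[0,0,0],0.5],[[0,0,-30],[0,0,0],0.5],[[0,0,-20],[0,0,0],0.5],[[0,0,-10],[0,0,0],0.5],[[0,0,0],[0,0,0],0.5],[[0,0,0],[0,0,0],0.4]])

```text
clock: 3.13
eef_pos: [0.4967, 0.2363, 0.0714]
tool_rot: [0.638, 0.77, 0.001, 0.0]
ft_force: [-0.4, -0.8, 0.3]
grip_width: 0.0344
grasp_force: 0.0
```

```bash
python3 - <<'E'
from h import *
o=get_obs();print(o["eef_pos"].round(4),o["ft_force"].round(2),o["ft_torque"].round(3))
p=camera("top");q=camera("scene")
a=cv2.resize(p["image"][190:250,180:260],(400,300),interpolation=cv2.INTER_CUBIC);b=cv2.resize(q["image"][160:240,215:295],(400,400),interpolation=cv2.INTER_CUBIC)
I=np.zeros((400,800,3),np.uint8);I[:300,:400]=a;I[:,400:]=b;cv2.imwrite("pics/g1.png",I[:,:,::-1])
E
```

```text
[0.4967 0.2363 0.0714] [-0.44 -0.81  0.35] [-0.043  0.009  0.063]
```

View pics/g1.png

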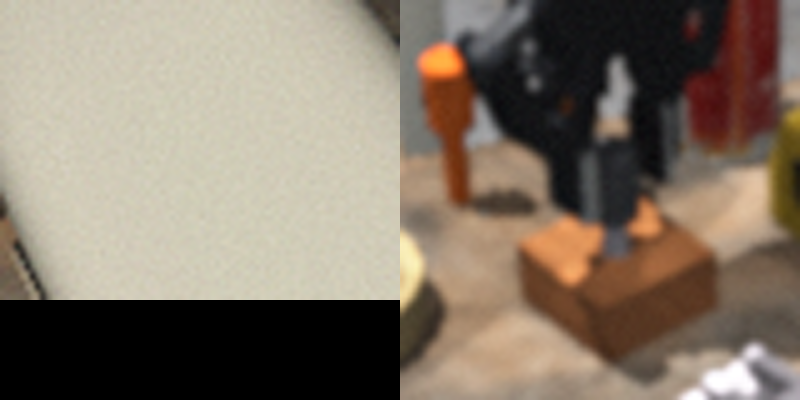

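The right side shows the pin head between the fingers, with the left finger closer. I'll shift by -3/-2 mm to centre it, then close.

Request:
drive_tool(increments=[[[-3,-1.5,-3],[0,0,0],0.4],[[0,0,0],[0,0,0],0.3],[[0,0,0],[0,0,0],0.2],[[0,0,0],[0,0,0],0.1],[[0,0,0],[0,0,0],0.0],[[0,0,0],[0,0,0],0.0],[[0,0,0],[0,0,0],0.0]])

```text
clock: 3.82
eef_pos: [0.4938, 0.2343, 0.068]
tool_rot: [0.638, 0.77, 0.001, 0.001]
ft_force: [0.5, -0.4, 6.0]
grip_width: 0.02
grasp_force: 58.6
```

Request:
drive_tool(increments=[[[0,0,10],[0,0,0],0.0],[[0,0,20],[0,0,0],0.0],[[0,0,30],[0,0,0],0.0],[[-1,-28,0],[0,0,0],0.0],[[-2,-30,0],[0,0,0],0.0],[[-2,-30,0],[0,0,0],0.0],[[-1.7,-24.6,0],[0,0,0],0.0],[[0,0,0],[0,0,0],0.0]])

```text
clock: 4.48
eef_pos: [0.4844, 0.1175, 0.1266]
tool_rot: [0.64, 0.768, -0.002, -0.001]
ft_force: [-0.0, -0.0, -1.5]
grip_width: 0.0206
grasp_force: 59.7
```

Request:
drive_tool(increments=[[[0,0,-12],[0,0,0],0.0],[[0,0,0],[0,0,0],0.0],[[0,0,0],[0,0,0],0.0]])

```text
clock: 4.73
eef_pos: [0.4851, 0.1214, 0.1143]
tool_rot: [0.638, 0.77, -0.001, -0.001]
ft_force: [-0.4, 0.6, -1.5]
grip_width: 0.0202
grasp_force: 59.7
```

```bash
python3 - <<'E'
from h import *
o=get_obs();print(o["eef_pos"].round(4),o["tool_rot"].round(4),o["ft_force"].round(2),o["ft_torque"].round(3))
p=camera("top");q=camera("scene")
for d in silhouettes("pin",q): print(d["conf"],d["bbox"])
X=o["eef_pos"];t=X-[0,0,.064]
print("tip,proj",t,proj(q,t),proj(q,[X[0],X[1],t[2]+.042]),proj(q,[.4868,.1218,.038]))
a=cv2.resize(p["image"][190:240,245:325],(400,250),interpolation=cv2.INTER_CUBIC);b=cv2.resize(q["image"][180:280,250:330],(480,600),interpolation=cv2.INTER_CUBIC)
I=np.zeros((600,800,3),np.uint8);I[:250,:320]=a[:,:320];I[:,320:]=b;cv2.imwrite("pics/g2.png",I[:,:,::-1])
E
```

```text
[0.4851 0.1214 0.1143] [ 0.638   0.77   -0.0011 -0.001 ] [-0.41  0.58 -1.49] [-0.019 -0.008 -0.023]
0.61 [247.5, 167.6, 255.1, 202.6]
0.5 [281.5, 196.4, 291.3, 232.2]
0.47 [219.1, 169.4, 229.0, 201.0]
tip,proj [0.4850957  0.12144081 0.05032976] [285.6141051  231.21618663] [285.30738913 213.40676672] [286.32537383 235.8305009 ]
```

View pics/g2.png

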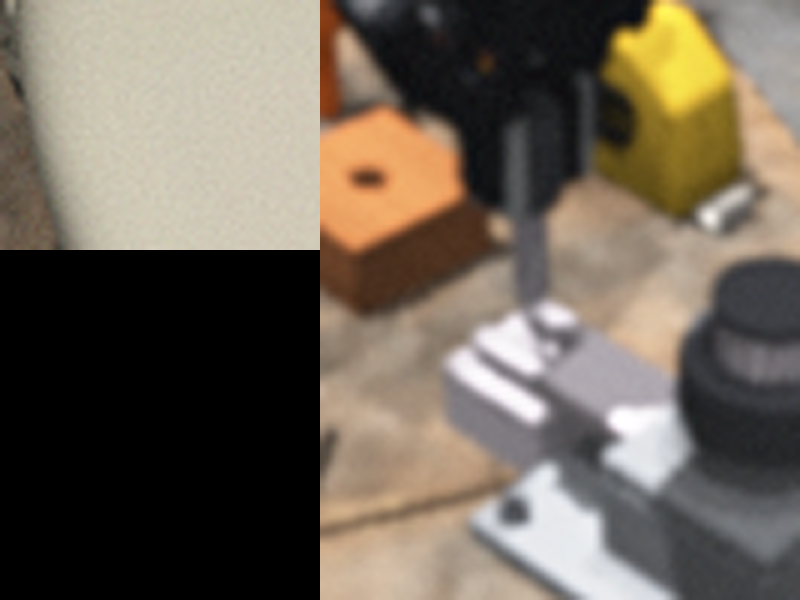

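The right panel shows the pin tip at crop (532,303), just behind and above the slot. This agrees with the prediction to about 0.5 px. I'll go down in stages and watch the force.

Request:
drive_tool(increments=[[[0.5,0.4,0],[0,0,0],0.0],[[0,0,-5],[0,0,0],0.0],[[0,0,-5],[0,0,0],0.0],[[0,0,-5],[0,0,0],0.0],[[0,0,-5],[0,0,0],0.0],[[0,0,0],[0,0,0],0.0],[[0,0,0],[0,0,0],0.0]])

```text
clock: 5.47
eef_pos: [0.4862, 0.1217, 0.0944]
tool_rot: [0.638, 0.77, -0.001, -0.0]
ft_force: [0.7, -0.2, -0.8]
grip_width: 0.0202
grasp_force: 59.7
```

```bash
python3 - <<'E'
from h import *
for i in range(3):
    o=get_obs();print(o["eef_pos"].round(4),o["ft_force"].round(2),o["ft_torque"].round(3));camera("top")
E
```

```text
[0.4862 0.1217 0.0944] [ 0.67 -0.2  -0.85] [-0.027 -0.039  0.015]
[0.4866 0.1218 0.0947] [ 1.36 -0.04 -1.48] [-0.034  0.007  0.032]
[0.4868 0.1218 0.095 ] [ 0.64  0.15 -0.49] [-0.077 -0.019  0.007]
```

Request:
drive_tool(increments=[[[0,0,-3],[0,0,0],0.0],[[0,0,-3],[0,0,0],0.0],[[0,0,-2],[0,0,0],0.0],[[0,0,0],[0,0,0],0.0],[[0,0,0],[0,0,0],0.0]])

```text
clock: 6.03
eef_pos: [0.4865, 0.1218, 0.0868]
tool_rot: [0.638, 0.77, -0.0, -0.0]
ft_force: [0.3, -0.2, -0.5]
grip_width: 0.0204
grasp_force: 59.7
```

```bash
python3 - <<'E'
from h import *
for i in range(3):
    o=get_obs();print(o["eef_pos"].round(4),o["ft_force"].round(2),o["ft_torque"].round(3));q=camera("scene")
E
```

```text
[0.4865 0.1218 0.0868] [ 0.32 -0.23 -0.51] [-0.022  0.021  0.075]
[0.4867 0.1218 0.0869] [-0.38 -0.27 -0.53] [-0.013  0.049 -0.043]
[0.4868 0.1219 0.087 ] [ 0.84  0.18 -0.41] [-0.07   0.007  0.049]
```

Request:
drive_tool(increments=[[[0,0,-3],[0,0,0],0.0],[[0,0,-3],[0,0,0],0.0],[[0,0,0],[0,0,0],0.0],[[0,0,0],[0,0,0],0.0]])

```text
clock: 6.52
eef_pos: [0.4868, 0.1216, 0.0807]
tool_rot: [0.638, 0.77, -0.0, 0.0]
ft_force: [0.7, -1.1, -1.5]
grip_width: 0.0204
grasp_force: 59.8
```

Request:
drive_tool(increments=[[[0,0,-3],[0,0,0],0.0],[[0,0,-3],[0,0,0],0.0],[[0,0,-3],[0,0,0],0.0],[[0,0,0],[0,0,0],0.0],[[0,0,0],[0,0,0],0.0]])

```text
clock: 6.93
eef_pos: [0.4869, 0.1216, 0.0716]
tool_rot: [0.638, 0.77, -0.0, 0.0]
ft_force: [2.1, -2.4, -3.8]
grip_width: 0.0203
grasp_force: 59.7
```

Request:
drive_tool(increments=[[[0,0,-2],[0,0,0],0.0],[[0,0,-1.5],[0,0,0],0.0],[[0,0,0],[0,0,0],0.0],[[0,0,0],[0,0,0],0.0]])

```text
clock: 7.27
eef_pos: [0.487, 0.1217, 0.0685]
tool_rot: [0.638, 0.77, 0.0, 0.0]
ft_force: [2.4, -3.5, -0.7]
grip_width: 0.0203
grasp_force: 59.7
```

```bash
python3 - <<'E'
from h import *
for i in range(3):
    o=get_obs();print(o["eef_pos"].round(4),o["ft_force"].round(2),o["ft_torque"].round(3));q=camera("scene")
E
```

```text
[0.487  0.1217 0.0685] [ 2.4  -3.45 -0.72] [-0.765 -0.589  0.024]
[0.487  0.1217 0.0685] [ 2.45 -2.79 -0.89] [-0.822 -0.593  0.003]
[0.487  0.1217 0.0685] [ 3.19 -3.1  -0.86] [-0.839 -0.621 -0.024]
```

Request:
drive_tool(increments=[[[0.4,-0.5,0],[0,0,0],0.0],[[0,0,-1],[0,0,0],0.0],[[0,0,0],[0,0,0],0.0],[[0,0,0],[0,0,0],0.0]])

```text
clock: 7.75
eef_pos: [0.4871, 0.1215, 0.0675]
tool_rot: [0.638, 0.77, 0.0, -0.0]
ft_force: [1.1, -2.5, 0.2]
grip_width: 0.0203
grasp_force: 59.7
```

Now the last bit, until the bottom is felt.

Request:
drive_tool(increments=[[[0,-0.3,-1],[0,0,0],0.0],[[0,0,0],[0,0,0],0.0],[[0,0,0],[0,0,0],0.0]])

```text
clock: 8.0
eef_pos: [0.4871, 0.1213, 0.0665]
tool_rot: [0.638, 0.77, 0.0, -0.0]
ft_force: [1.7, -0.7, 0.5]
grip_width: 0.0201
grasp_force: 59.7
```

Request:
drive_tool(increments=[[[0,0,-1],[0,0,0],0.0],[[0,0,0],[0,0,0],0.0],[[0,0,0],[0,0,0],0.0]])

```text
clock: 8.25
eef_pos: [0.4872, 0.1213, 0.066]
tool_rot: [0.638, 0.77, 0.0, -0.0]
ft_force: [0.4, -2.4, 5.5]
grip_width: 0.0201
grasp_force: 60.5
```

Request:
drive_tool(increments=[[[0,0,0],[0,0,0],0.2],[[0,0,0],[0,0,0],0.4],[[0,0,0],[0,0,0],0.5],[[0,0,5],[0,0,0],0.5],[[0,0,25],[0,0,0],0.6],[[0,0,30],[0,0,0],0.8],[[0,0,30],[0,0,0],1.0]])

```text
clock: 8.83
eef_pos: [0.4859, 0.121, 0.1557]
tool_rot: [0.638, 0.77, -0.001, -0.001]
ft_force: [1.0, -0.7, 0.1]
grip_width: 0.0739
grasp_force: 0.0
```

```bash
python3 - <<'E'
from h import *
q=camera("scene");o=get_obs();print(o["eef_pos"].round(4),o["ft_force"].round(2),o["ft_torque"].round(3))
for d in silhouettes("pin",q): print(d["conf"],d["bbox"])
print("home head: top",proj(q,[.4872,.1213,.078]),"shoulder",proj(q,[.4872,.1213,.044]))
save(q,"home.png",(240,180,360,270),6)
E
```

```text
[0.4899 0.122  0.1625] [2.12 1.14 3.53] [-0.009 -0.069  0.036]
0.7 [221.9, 169.4, 229.0, 200.0]
0.62 [246.7, 166.8, 255.9, 196.9]
0.54 [278.4, 216.0, 292.6, 240.4]
0.47 [313.8, 311.2, 332.6, 322.9]
home head: top [286.38549792 219.2332909 ] shoulder [286.6083019  233.44579816]
```

View pics/home.png

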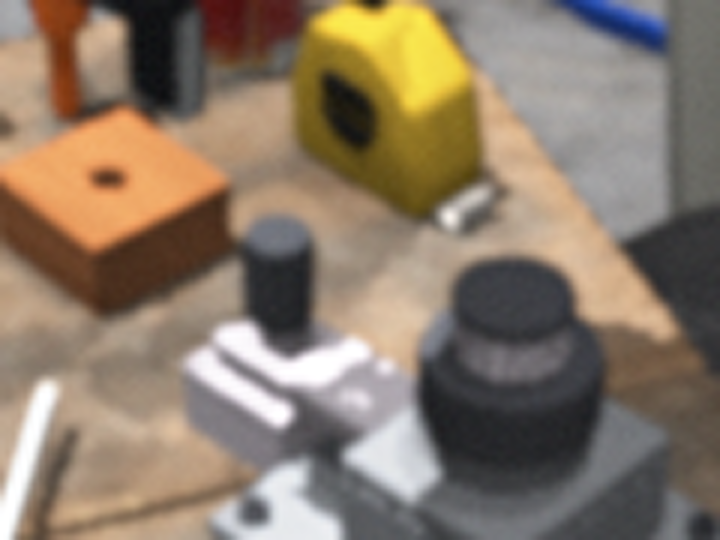

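The picture shows the pin upright and fully home: head top at about px (286.6,218.6), predicted (286.4,219.2). Next, the ring.

Request:
drive_tool(increments=[[[3,-15,0],[0,0,6.7],1.0],[[3,-16,0],[0,0,6.7],1.0],[[3,-16,0],[0,0,6.7],1.0],[[3,-16,0],[0,0,6.7],1.0],[[3,-16,0],[0,0,6.7],1.0],[[2.4,-13.9,0],[0,0,6.5],1.0],[[0,0,0],[0,0,0],1.0],[[0,0,0],[0,0,0],1.0]])

```text
clock: 9.6
eef_pos: [0.504, 0.0278, 0.1549]
tool_rot: [0.338, 0.941, 0.0, -0.001]
ft_force: [0.6, 0.3, -0.1]
grip_width: 0.0856
grasp_force: 0.0
```

Request:
drive_tool(increments=[[[0,0,-15],[0,0,0],1.0],[[0,0,-20],[0,0,0],1.0],[[0,0,-20],[0,0,0],1.0],[[0,0,-15],[0,0,0],1.0],[[0,0,-8.5],[0,0,0],1.0],[[0,0,0],[0,0,0],1.0],[[0,0,0],[0,0,0],1.0],[[0,0,0],[0,0,0],1.0]])

```text
clock: 10.27
eef_pos: [0.5052, 0.0286, 0.0779]
tool_rot: [0.336, 0.942, 0.0, 0.001]
ft_force: [-0.4, 0.4, 0.2]
grip_width: 0.0853
grasp_force: 0.0
```

```bash
python3 - <<'E'
from h import *
q=camera("scene");o=get_obs();print(o["eef_pos"].round(4),o["tool_rot"].round(3),o["joint_pos"].round(3),o["ft_force"].round(2),o["ft_torque"].round(3))
save(q,"ring.png",(240,150,390,270),5)
E
```

```text
[0.5055 0.0285 0.0781] [0.336 0.942 0.    0.001] [ 0.056  0.395 -0.259  0.915  0.     0.742] [ 0.69 -0.55  1.08] [ 0.021 -0.007  0.005]
```

View pics/ring.png

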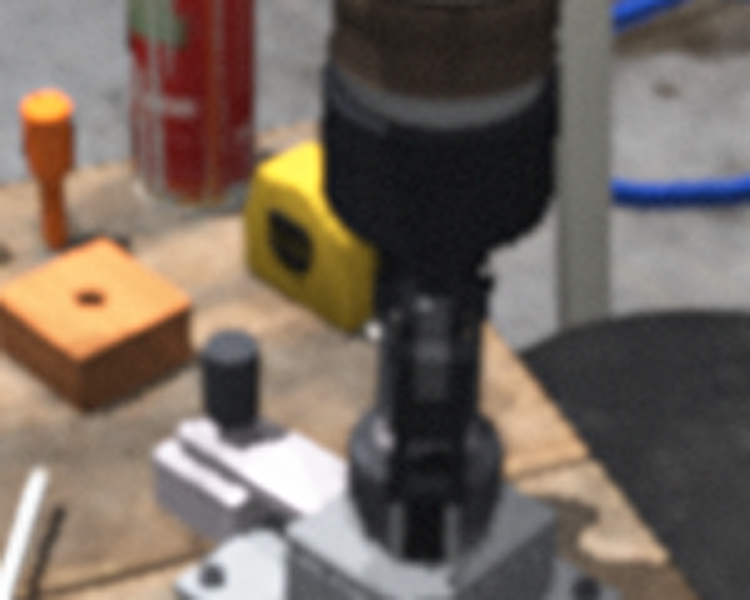

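The fingers straddle the ring, and the pin is undisturbed at crop (230,380). Closing.

Request:
drive_tool(increments=[[[-0.5,-0.3,-1],[0,0,0],0.9],[[0,0,0],[0,0,0],0.75],[[0,0,0],[0,0,0],0.65],[[0,0,0],[0,0,0],0.6],[[0,0,0],[0,0,0],0.5],[[0,0,0],[0,0,0],0.3],[[0,0,0],[0,0,0],0.0],[[0,0,0],[0,0,0],0.0]])

```text
clock: 10.98
eef_pos: [0.5053, 0.0287, 0.0773]
tool_rot: [0.336, 0.942, 0.001, 0.001]
ft_force: [0.2, 2.8, 5.3]
grip_width: 0.0527
grasp_force: 61.8
```

```bash
python3 - <<'E'
from h import *
o=get_obs();print(o["eef_pos"].round(4),o["ft_force"].round(2),o["ft_torque"].round(3),o["grip_width"],o["grasp_force"])
E
```

```text
[0.5053 0.0287 0.0773] [0.21 2.75 5.34] [0.621 0.05  0.033] 0.05270997202410647 61.78026080131531
```

Request:
drive_tool(increments=[[[0,0,0],[0,0,-3],0.0],[[0,0,0],[0,0,-4],0.0],[[0,0,0],[0,0,-4],0.0],[[0,0,0],[0,0,0],0.0]])

```text
clock: 11.32
eef_pos: [0.5053, 0.0288, 0.0773]
tool_rot: [0.425, 0.905, 0.002, 0.001]
ft_force: [-0.6, 3.0, 5.5]
grip_width: 0.0525
grasp_force: 61.6
```

```bash
cat > st.py <<'E'
from h import *
from scipy.spatial.transform import Rotation as R
o=get_obs();y=R.from_quat(o["tool_rot"]).as_matrix()[:,1];print(o["clock"].round(2),o["eef_pos"].round(4),o["ft_force"].round(2),o["ft_torque"].round(3),"psi",np.degrees(np.arctan2(y[1],y[0])).round(2),"tau6",o["tau"][5].round(3),o["grip_width"].round(4),o["grasp_force"].round(1))
E
python3 st.py
```

```text
Traceback (most recent call last):
  File "st.py", line 3, in <module>
    o=get_obs();y=R.from_quat(o["tool_rot"]).as_matrix()[:,1];print(o["clock"].round(2),o["eef_pos"].round(4),o["ft_force"].round(2),o["ft_torque"].round(3),"psi",np.degrees(np.arctan2(y[1],y[0])).round(2),"tau6",o["tau"][5].round(3),o["grip_width"].round(4),o["grasp_force"].round(1))
                                                                    ^^^^^^^^^^^^^^^^
AttributeError: 'float' object has no attribute 'round'
```

```bash
sed -i 's/o\["clock"\].round(2)/o["clock"]/;s/o\["grip_width"\].round(4)/o["grip_width"]/;s/o\["grasp_force"\].round(1)/o["grasp_force"]/' st.py; python3 st.py
```

```text
11.3167 [0.5053 0.0288 0.0773] [-0.56  2.98  5.53] [0.565 0.029 0.335] psi 39.67 tau6 0.762 0.05254795192132797 61.63538932800293
```

Request:
drive_tool(increments=[[[0,0,0],[0,0,-4],0.0],[[0,0,0],[0,0,-4],0.0],[[0,0,0],[0,0,-4],0.0],[[0,0,0],[0,0,-4],0.0],[[0,0,0],[0,0,-2],0.0],[[0,0,0],[0,0,0],0.0]])

```text
clock: 11.82
eef_pos: [0.5054, 0.0289, 0.0773]
tool_rot: [0.561, 0.828, 0.002, 0.001]
ft_force: [0.3, 3.1, 5.4]
grip_width: 0.0524
grasp_force: 61.6
```

```bash
python3 st.py
```

```text
11.8167 [0.5054 0.0289 0.0773] [0.32 3.12 5.38] [0.572 0.135 0.357] psi 21.73 tau6 0.595 0.05235214761284858 61.6425096988678
```

Request:
drive_tool(increments=[[[0,0,0],[0,0,-2],0.0],[[0,0,0],[0,0,-2.5],0.0],[[0,0,0],[0,0,0],0.0],[[0,0,0],[0,0,0],0.0]])

```text
clock: 12.15
eef_pos: [0.5054, 0.0289, 0.0773]
tool_rot: [0.593, 0.805, 0.002, 0.001]
ft_force: [-0.3, 4.2, 5.9]
grip_width: 0.0526
grasp_force: 61.7
```

```bash
python3 st.py
```

```text
12.15 [0.5054 0.0289 0.0773] [-0.33  4.2   5.94] [0.596 0.041 0.359] psi 17.3 tau6 0.362 0.05261280483589429 61.66319489479065
```

Request:
drive_tool(increments=[[[0,0,0],[0,0,-2],0.0],[[0,0,0],[0,0,-2.5],0.0],[[0,0,0],[0,0,0],0.0],[[0,0,0],[0,0,0],0.0]])

```text
clock: 12.48
eef_pos: [0.5055, 0.0289, 0.0773]
tool_rot: [0.624, 0.781, 0.002, 0.001]
ft_force: [1.2, 3.0, 5.8]
grip_width: 0.0527
grasp_force: 61.7
```

```bash
python3 st.py
```

```text
12.4833 [0.5055 0.0289 0.0773] [1.21 3.05 5.77] [ 0.642 -0.008  0.334] psi 12.79 tau6 0.362 0.0527101566244648 61.652140617370605
```

Request:
drive_tool(increments=[[[0,0,0],[0,0,-2],0.0],[[0,0,0],[0,0,-2.5],0.0],[[0,0,0],[0,0,0],0.0],[[0,0,0],[0,0,0],0.0]])

```text
clock: 12.82
eef_pos: [0.5055, 0.0289, 0.0773]
tool_rot: [0.654, 0.756, 0.002, 0.001]
ft_force: [0.5, 3.4, 4.9]
grip_width: 0.0526
grasp_force: 61.6
```

```bash
python3 st.py
```

```text
12.8167 [0.5055 0.0289 0.0773] [0.51 3.37 4.91] [0.577 0.023 0.358] psi 8.3 tau6 0.361 0.052613923725932724 61.64388298988342
```

Request:
drive_tool(increments=[[[0,0,0],[0,0,-2],0.0],[[0,0,0],[0,0,-2.5],0.0],[[0,0,0],[0,0,0],0.0],[[0,0,0],[0,0,0],0.0]])

```text
clock: 13.15
eef_pos: [0.5055, 0.0289, 0.0773]
tool_rot: [0.683, 0.73, 0.002, 0.001]
ft_force: [0.6, 3.3, 5.4]
grip_width: 0.0523
grasp_force: 61.6
```

```bash
python3 st.py
```

```text
13.15 [0.5055 0.0289 0.0773] [0.6  3.26 5.39] [ 0.66  -0.021  0.367] psi 3.8 tau6 0.361 0.05234799030159737 61.63536787033081
```

Request:
drive_tool(increments=[[[0,0,0],[0,0,-2],0.0],[[0,0,0],[0,0,-2.5],0.0],[[0,0,0],[0,0,0],0.0],[[0,0,0],[0,0,0],0.0]])

```text
clock: 13.48
eef_pos: [0.5056, 0.0289, 0.0773]
tool_rot: [0.711, 0.703, 0.002, 0.001]
ft_force: [0.6, 3.8, 6.0]
grip_width: 0.0524
grasp_force: 61.7
```

```bash
python3 st.py
```

```text
13.4833 [0.5056 0.0289 0.0773] [0.61 3.75 5.96] [ 0.7   -0.104  0.595] psi -0.64 tau6 0.589 0.05238139216757461 61.69902563095093
```

Wind-up has begun (0.36 → 0.595 N m).

Request:
drive_tool(increments=[[[0,0,0],[0,0,-1],0.0],[[0,0,0],[0,0,-1],0.0],[[0,0,0],[0,0,0],0.0],[[0,0,0],[0,0,0],0.0]])

```text
clock: 13.82
eef_pos: [0.5056, 0.0289, 0.0773]
tool_rot: [0.723, 0.691, 0.002, 0.001]
ft_force: [0.9, 4.1, 5.5]
grip_width: 0.0524
grasp_force: 61.8
```

```bash
python3 st.py
```

```text
13.8167 [0.5056 0.0289 0.0773] [0.89 4.14 5.52] [ 0.595 -0.045  0.949] psi -2.58 tau6 0.922 0.05235578756902715 61.775901317596436
```

Request:
drive_tool(increments=[[[0,0,0],[0,0,-1],0.0],[[0,0,0],[0,0,-1],0.0],[[0,0,0],[0,0,-0.5],0.0],[[0,0,0],[0,0,0],0.0],[[0,0,0],[0,0,0],0.0]])

```text
clock: 14.23
eef_pos: [0.5056, 0.0289, 0.0773]
tool_rot: [0.737, 0.676, 0.002, 0.001]
ft_force: [1.3, 2.1, 5.3]
grip_width: 0.0523
grasp_force: 61.8
```

```bash
python3 st.py
```

```text
14.2333 [0.5056 0.0289 0.0773] [1.32 2.1  5.31] [ 0.592 -0.112  1.345] psi -5.01 tau6 1.35 0.052331860653363906 61.770983934402466
```

Request:
drive_tool(increments=[[[0,0,0],[0,0,-0.5],0.0],[[0,0,0],[0,0,0],0.0],[[0,0,0],[0,0,0],0.0]])

```text
clock: 14.48
eef_pos: [0.5056, 0.0289, 0.0773]
tool_rot: [0.74, 0.672, 0.002, 0.001]
ft_force: [0.9, 2.8, 5.3]
grip_width: 0.0523
grasp_force: 61.8
```

```bash
python3 st.py
```

```text
14.4833 [0.5056 0.0289 0.0773] [0.86 2.85 5.28] [ 0.548 -0.042  1.392] psi -5.49 tau6 1.437 0.05234916306436222 61.77010774612427
```

The torque is about 1.4 N m. Releasing and retreating upward.

Request:
drive_tool(increments=[[[0,0,0],[0,0,0],0.75],[[0,0,0],[0,0,0],0.9],[[0,0,0],[0,0,0],1.0],[[0,0,0],[0,0,0],1.0],[[0,0,15],[0,0,0],1.0],[[0,0,30],[0,0,0],1.0],[[0,0,35],[0,0,0],1.0],[[0,0,40],[0,0,0],1.0]])

```text
clock: 15.15
eef_pos: [0.5023, 0.0275, 0.1955]
tool_rot: [0.742, 0.67, -0.002, -0.001]
ft_force: [1.3, 0.7, -0.9]
grip_width: 0.085
grasp_force: 0.0
```

Request:
drive_tool(increments=[[[-35,0,15],[0,0,0],1.0],[[-38,0,0],[0,0,0],1.0],[[-38,0,0],[0,0,0],1.0],[[-38,0,0],[0,0,0],1.0],[[-25,0,0],[0,0,0],1.0],[[0,0,0],[0,0,0],1.0]])

```text
clock: 15.65
eef_pos: [0.3243, 0.0274, 0.2102]
tool_rot: [0.742, 0.67, -0.002, -0.001]
ft_force: [-0.3, 0.1, -0.1]
grip_width: 0.0852
grasp_force: 0.0
```

```bash
python3 - <<'E'
from h import *
p=camera("top");q=camera("scene")
a=cv2.resize(p["image"][180:260,200:340],(700,400),interpolation=cv2.INTER_CUBIC)[:, :400+0]
a=cv2.resize(p["image"][185:245,245:345],(400,240),interpolation=cv2.INTER_CUBIC);b=cv2.resize(q["image"][185:285,255:335],(400,500),interpolation=cv2.INTER_CUBIC)
I=np.zeros((500,800,3),np.uint8);I[:240,:400]=a;I[:,400:]=b;cv2.imwrite("pics/end.png",I[:,:,::-1])
E
python3 st.py
```

```text
15.75 [0.3296 0.0277 0.2112] [ 0.03 -0.31  0.89] [ 0.022 -0.059 -0.028] psi -5.81 tau6 0.003 0.08535924988057081 0.0
```

View pics/end.png

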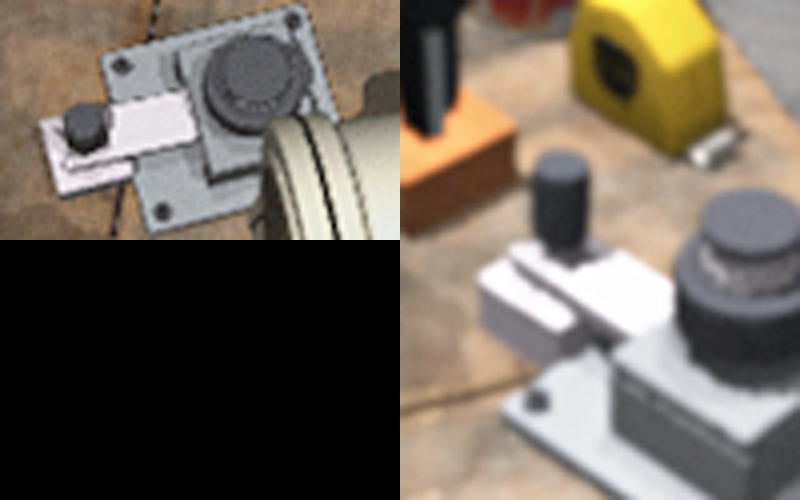

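The pin is upright and home at right-panel (560,200), the fork is on its setting, the ring is tight, and the arm is clear of everything.

```bash
python3 -c "from workcell import job_done;print(job_done())"
```

```text
the job is handed in; nothing more can be done
None
```

The pin is fully home in the boss between the fork tines, the lock ring is at its stop and pulled up to about 1.4 N m, and I handed the job in at about 16 s with the arm clear; the hand-in gave no verdict.

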